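Fetch the spare feed roller from its case

ROBOT

A 6-joint arm with a two-finger parallel gripper is mounted at the origin on the work surface. World frame = base frame: x ahead of the robot, y to its left, z up, the work surface at z = 0. Lengths are in m, angles in rad, forces in N, time in s.
With the tool pointing down it reaches from about 0.375 to 0.975 m from the base axis. Payload 3.8 kg.
Tool frame: the origin (TCP) lies on the centre line of the jaws, within the pads' length; the fingertips stand 14 mm ahead of it and the grasp point (between the pads) lies 5 mm behind it; z points along the fingers, y is the line along which they close (so a half turn about z gives the same grasp; the last joint's range is limited). The gripper opens to 85 mm and grips with 20 to 120 N. Pads are 22 mm wide; open, the fingers measure 114 mm over their backs; the gripper's body (76 mm by 85 mm) begins 54 mm behind the grasp point. The pads swing forward as they close: fully open they stand 13 mm farther back than shut.
Start: joints at [-1.198, 0.264, 1.604, -0, 1.274, -0.037], TCP at [0.269, -0.619, 0.245] pointing down, gripper open.
Joint ranges: [-2.63, 2.63], [-0.94, 2.18], [0.31, 2.57], [-1.31, 4.45], [0, 2.66], [-2.55, 2.55]. Speed limits (rad/s): [2.57, 2.57, 3.14, 3.14, 3.14, 3.14].

INTERFACE

Orientations are given as a rotation vector (axis times angle).
In Python, from workcell import bot, eyes, spot_in gives the robot as it stands.
- The arm moves only by the tool carry_out, never from a script. Its argument "series" is text: rows parted by semicolons, each of 4 numbers parted by spaces: the shift along the world's x, y, z in m, then the turn about the world's z in degrees. In form: tx ty tz roll; .... A call has 1 to 20 rows; each row shifts and turns the commanded pose from where the row before left it; what a row does not reach is not made up. A row lasts 1/8 s, in which the tool goes at most 62.5 mm and 10.7 degrees, less where a joint would pass 70% of its speed; a pose out of reach is approached as far as the arm can. A call is refused whole if a number of a shift passes 0.0625 or a number of a turn 10.7, either way. A call with a gripper value outside its range is refused whole. "jaw" is the gripper command: -1 is shut, 1 is fully open, values between are in proportion, set as the call begins (left out, the last holds). The fingers move at their own pace and stop on an object; "grip_force" is the grip in N (left out, the last holds). Time passes only in rows, so rows that do not move let the fingers close. It gives the time, the measured TCP pose, the force, the opening and the grip force at its end, in the units of the state.
- bot.read_state(): the state, without advancing time (a new reading comes with each control period).
- eyes.read_camera(name): name is "scene" or "top" or "wrist"; returns (picture, depth): 420x560x3 uint8, blue, green, red; 420x560 float32, m along the optical axis (not along the pixel's ray), 0 where there is no reading.
- eyes.get_calibration(name): a dict with "K" (3x3 intrinsics, pixels), "distortion" ([k1, k2, p1, p2, k3] as OpenCV has them; the pictures are not rectified), "position" and "rotation" of the camera in the world; the wrist camera has in their place "T_tool_cam" (4x4, takes a point from camera to tool coordinates, whose origin is the TCP and whose axes are the flange's). Camera axes: x right, y down, z forward; pixel columns grow to the right and rows downward; lengths in m; the calibration is good to about 2 mm. A picture is of the moment at which its call begins: read the wrist's pose just before it. get_calibration takes no time and is no camera call.
- bot.finish_job(): hands the job in; it is judged then, once.
Trained networks look in the newest picture that a camera, given by its name, has taken for a name from the list of things; names that differ only in an ending like _2 or _b are one class to them, and where a whole thing is asked for, a point or a joint stands for the part that bears it (a point fixed in the world has none). Each returns a list of dicts, best first, with "score" (0 to 1); they miss things now and then, are a little off and sometimes report something else, mostly with a low value. They report only what shows in the picture. A call takes as long as a camera call. They do not tell look-alikes from the thing itself.
- spot_in(camera, target): "rect" ([centre column, centre row, width, height] in pixels, round what is visible of it).
The state is a dict: "time": time; "q": joint angles; "joint_vel": joint speeds; "joint_torque": joint torques, N m; "tool_pos": TCP position; "tcp_rot": TCP orientation; "wrist_force": force on the tool from outside, world axes, zero at the start; "torque": the same for the moment, N m; "width": opening from 0.0 (shut) to 1.0 (fully open); "grip_force": force on a finger pad.
Only numpy, scipy, OpenCV 4.12 (cv2) and the standard library are available. Lean on these libraries where they do the work, as an engineer would, in place of code of your own. Each camera call takes 0.05 s, during which the arm holds its last target. There are 200 camera calls.

TASK

Open the grey case fully: lift its lid by the black grip and swing it over past its balance point, so that it stays open by itself. Then lift out the feed roller and lay it in the roller stand, level, with a shaft end resting in each of the two notches, and let go of it. Leave the lid standing open and the other things on the bench where they are, and do not drop the roller on the bench, where it would roll away.

Things in the scene. Friction and masses are not known exactly. Their poses are not given: they have to be found in the camera images.
- lid (a joint): Angle of the lid about its hinge, rad: 0 shut, 1.95 at its open stop. The lid is a shallow grey shell, 172 mm (front to back) x 162 mm x 24 mm high, 0.28 kg, no spring or catch: let go below about 1.35 rad it falls shut; past that it falls open to the stop and stays.
- lid_grip (a point): Centre of the round head (28 mm diameter) of the black grip on the lid's top, 18 mm behind its front edge; turns with the lid. 18 mm wide between flat sides facing along the hinge line: pinched from above across them it pivots in the fingers as the lid turns. Centre 26 mm above the lid's top; with the lid shut 154 mm in front of the hinge line and 50 mm above it.
- case_hinge (a point): Middle of the case's hinge line, at the top rim of its back wall; does not turn with the lid. x level from the case's front to its back, y along the hinge line, z up. The lid's front swings up and over towards +x.
- case: Grey case, open box 172 mm (x) x 162 mm (y) x 66 mm high, walls 6 mm, fixed to the bench; origin under its centre, x from front to back (hinge). Inside are two black Y-shaped rests 54 mm either side of the centre along x, in which the roller's shaft ends lie; the drum is free between them, with 55 mm of room to the side walls.
- roller_center (a point): Centre of the feed roller: black rubber drum 40 mm in diameter, 80 mm long, on a steel shaft 16 mm in diameter that sticks out 30 mm at each end (140 mm over all), about 0.3 kg. x is the roller's axis. It starts inside the shut case, within 5 mm of its middle, axis front to back, its centre 44 mm above the bench.
- stand_seat (a point): Where the roller's centre lies when it rests in the roller stand, 75 mm above the bench; x along the roller's axis, z up. The stand, fixed: aluminium base plate 150 x 90 x 10 mm with two upright Y-shaped rests, 8 mm thick, 54 mm either side of this point along x, each with a 90 degree V notch open at the top, 37 mm wide and 18 mm deep. 100 mm free between the rests.
- screwdriver: Screwdriver with black handle, 180 mm, lying between case and stand. Loose on the bench, not part of the job; origin under its middle.
- wrench: Steel spanner, 170 mm, lying at the right. Loose on the bench, not part of the job; origin under its middle.
- cutters: Side cutters with teal handles, 150 mm, lying at the right. Loose on the bench, not part of the job; origin under its middle.
- carton: Open white carton with terminals, 170 x 130 x 75 mm, at the left. Loose on the bench, not part of the job; origin under its middle.
Mind the look-alikes: they are no part of the job. Of the things that look like the case, take the one that is nearest to the robot's base at the start.

How it is judged:
On the way, in this order (a step that is already met when the one before it is completed fails the run):
1. the lid stands open past its balance point, with the roller still in the case (value of joint lid above 1.7 rad and distance between roller_center and case_hinge below 0.12 m), for 0.3 s.
2. the roller is lifted clear of the case while the lid stays open (z of roller_center in the frame of case_hinge above 0.03 m and value of joint lid above 1.7 rad), for 0.1 s.
At the end, for the whole second after the job is handed in: The lid stands open by itself (above 1.7 rad), and the roller lies released and at rest in both notches of the stand: its centre within 14 mm of stand_seat along the axis, 6 mm across and 5 mm in height, its axis within 0.08 rad of the stand's x (value of joint lid above 1.7 rad and x of roller_center in the frame of stand_seat between -0.014 and 0.014 m and y of roller_center in the frame of stand_seat between -0.006 and 0.006 m and z of roller_center in the frame of stand_seat between -0.005 and 0.005 m and angle between the x axis of roller_center and the x axis of stand_seat, either way round below 0.08 rad and linear speed of roller below 0.02 m/s and angular speed of roller below 0.3 rad/s and contact force between the fingers and roller below 0.05 N); the robot touches nothing.
It fails at once if the roller falls on the bench (its centre below 30 mm) (height (world z) of roller_center below 0.03 m).
It fails at once if a bystander is moved by more than 40 mm (distance of any of screwdriver, wrench, cutters, carton from where it was at the start of the episode above 0.04 m).
It also fails if it takes over 64 s, if anything falls off the work surface, if the arm or the gripper's body presses on something with over 40 N, if the wrist force passes 120 N, or if a joint passes its speed limit or range.

## Working session

There is one attempt and no reset: what is moved stays moved. The work goes in short steps, Python scripts to look and compute and a tool call to move; the robot and the scene stay as the last step left them, time stands still between calls to the robot, and variables do not carry over. Pictures are saved under pics/ and viewed, at most 10 in all, crops included, and the job is handed in when it is done.

Besides the shell and the picture viewer there is one more tool, called after ">>>" as name(argument=value, ...) on one line, values as JSON. carry_out: Moves the arm, as the interface text tells. Its arguments: {"type":"object","properties":{"series":{"type":"string"},"jaw":{"type":"number"},"grip_force":{"type":"number"}},"required":["series"]}

```bash
mkdir -p pics; cat > h.py <<'E'
import numpy as np, cv2
from workcell import bot, eyes, spot_in
from scipy.spatial.transform import Rotation as R
def look(name):
    s=bot.read_state(); im,d=eyes.read_camera(name); c=eyes.get_calibration(name)
    if name=="wrist":
        T=np.eye(4);T[:3,:3]=R.from_rotvec(s["tcp_rot"]).as_matrix();T[:3,3]=s["tool_pos"];T=T@np.array(c["T_tool_cam"])
    else:
        T=np.eye(4);r=np.array(c["rotation"]);T[:3,:3]=r if r.shape==(3,3) else R.from_rotvec(r).as_matrix();T[:3,3]=c["position"]
    K=np.array(c["K"]);D=np.array(c["distortion"])
    v,u=np.mgrid[:420,:560].astype(np.float32)
    n=cv2.undistortPoints(np.stack([u.ravel(),v.ravel()],1)[:,None],K,D)[:,0].reshape(420,560,2)
    P=np.dstack([n*d[...,None],d])@T[:3,:3].T+T[:3,3]
    P[d==0]=np.nan
    return im,d,P
E
cat > a.py <<'E'
from h import *
print(bot.read_state()["tcp_rot"])
ims=[]
for c in ["scene","top"]:
    im,d,P=look(c); np.savez(c+".npz",im=im,P=P); ims.append(im)
    for t in ["case","lid_grip","stand_seat","screwdriver","carton","wrench","cutters"]:
        try:
            for r in spot_in(c,t)[:3]:
                u,v=[int(x) for x in r["rect"][:2]]; print(c,t,np.round(r["score"],2),np.round(r["rect"]),np.round(P[v,u],3))
        except Exception as e: print(c,t,e)
    cv2.imwrite(f"pics/{c}0.png",im)
E
python3 a.py
```

```text
[-3.07369481e+00 -6.38751075e-01  6.21263549e-04]
scene case 0.9 [352. 203.  56.  55.] [0.783 0.143 0.092]
scene case 0.61 [230. 242.  76.  73.] [ 0.587 -0.218  0.094]
scene lid_grip 0.88 [354. 196.  54.  37.] [0.773 0.183 0.092]
scene stand_seat 0.74 [293. 181.  51.  40.] [0.504 0.241 0.012]
scene stand_seat 0.61 [319. 142.  48.  34.] [0.487 0.45  0.072]
scene screwdriver 0.58 [257. 214.  26.  11.] [0.52  0.    0.022]
scene screwdriver 0.37 [124. 290.  55.  19.] [ 0.406 -0.467 -0.002]
scene carton 0.82 [318. 142.  48.  35.] [0.479 0.457 0.066]
scene wrench 0.73 [223. 312.  57.  37.] [ 0.685 -0.373  0.009]
scene cutters 0.95 [124. 289.  58.  19.] [ 0.406 -0.467  0.001]
scene cutters 0.38 [320. 142.  46.  35.] [0.489 0.446 0.071]
scene cutters 0.17 [291. 180.  49.  40.] [0.491 0.242 0.006]
top case 0.74 [365. 220.  78.  76.] [ 0.544 -0.177  0.089]
top case 0.65 [233. 150.  83.  83.] [0.743 0.19  0.09 ]
top case 0.51 [299. 217.   8.  58.] [0.554 0.003 0.023]
top lid_grip 0.91 [234. 144.  76.  81.] [0.757 0.187 0.093]
top lid_grip 0.89 [365. 221.  73.  76.] [ 0.538 -0.173  0.093]
top stand_seat 0.59 [228. 236.  30.  46.] [0.504 0.216 0.013]
top screwdriver 0.71 [301. 220.   4.  52.] [0.548 0.    0.024]
top carton 0.92 [124. 252.  68.  66.] [0.457 0.515 0.026]
top wrench 0.61 [423. 181.  11.  47.] [ 0.662 -0.37   0.007]
top cutters 0.75 [460. 267.  45.  40.] [ 0.401 -0.471  0.001]
```

```bash
python3 - <<'E'
import cv2
im=cv2.imread("pics/top0.png");cv2.imwrite("pics/top0c.png",cv2.resize(im[90:310,170:440],None,fx=2.7,fy=2.7,interpolation=2))
E
```

```text
(no output)
```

View pics/top0c.png

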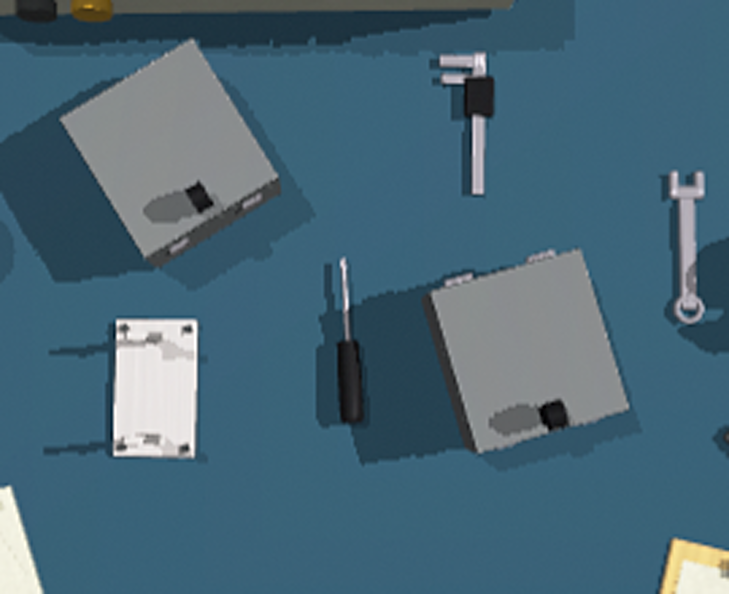

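View pics/scene0.png

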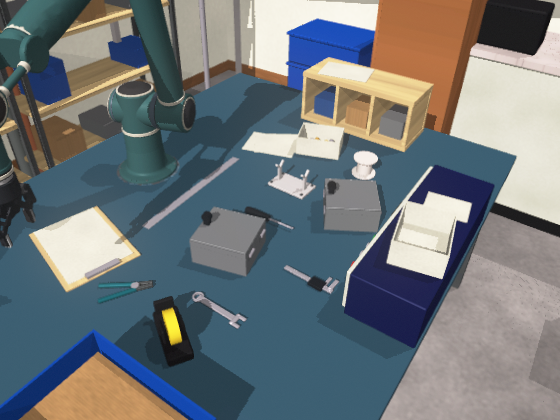

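The two cases in the top crop are the near one at (530,350), at world (0.54,-0.18) and 0.57 m from the base, and the far one at (170,150), at world (0.74,0.19) and 0.77 m away. I'll take the near one. Its black grip is at crop (553,414), facing the robot, and its hinges are at (460,280) and (540,257). The stand is at crop (155,388).

```bash
cat > b.py <<'E'
from h import *
for c in ["top","scene"]:
    z=np.load(c+".npz");P=z["P"]
    X,Y,Z=P[...,0],P[...,1],P[...,2]
    m=(np.hypot(X-.544,Y+.177)<.15)&(Z>.08)&(Z<.1)
    (cx,cy),wh,a=cv2.minAreaRect(P[m][:,:2].astype(np.float32)); print(c,"lid",cx,cy,wh,a,np.median(Z[m]))
    g=(np.hypot(X-.544,Y+.177)<.15)&(Z>.105)
    print("grip",g.sum(),P[g].mean(0),P[g].min(0),P[g].max(0))
    s=(np.hypot(X-.51,Y-.235)<.12)
    b=s&(Z>.006)&(Z<.016)
    print("base",cv2.minAreaRect(P[b][:,:2].astype(np.float32)),np.median(Z[b]))
    r=s&(Z>.04); Q=P[r]; print("rests",r.sum())
    if r.sum()>3:
        lab=Q[:,0]>np.median(Q[:,0])
        mid=(Q[:,0].min()+Q[:,0].max())/2
        for k in (Q[:,0]>mid,Q[:,0]<=mid): print(k.sum(),Q[k].mean(0),Q[k].min(0),Q[k].max(0))
E
python3 b.py
```

```text
top lid 0.5421127676963806 -0.1780806928873062 (0.17212918400764465, 0.16349901258945465) 15.487197875976562 0.0914142286528613
grip 90 [ 0.47674302 -0.19423848  0.12631139] [ 0.4623097  -0.20728127  0.10674725] [ 0.49171894 -0.18409889  0.13596109]
base ((0.5198472738265991, 0.21457087993621826), (0.21452143788337708, 0.18854881823062897), 31.05194091796875) 0.010540977505859583
rests 98
50 [0.5618088  0.21595963 0.07316474] [0.5575633  0.19450431 0.04303596] [0.56572568 0.23619441 0.08741815]
48 [0.45395127 0.21907881 0.07438639] [0.45063478 0.19702103 0.06380784] [0.45712003 0.2391941  0.08684921]
scene lid 0.5450907945632935 -0.17549315094947815 (0.17397181689739227, 0.16897974908351898) 15.638599395751953 0.09164290641580719
grip 94 [ 0.4818487  -0.19667661  0.12239676] [ 0.46554581 -0.20530749  0.10561738] [ 0.49737826 -0.18072852  0.13472826]
base ((0.5074496269226074, 0.22084015607833862), (0.19675011932849884, 0.2252015769481659), 66.26869201660156) 0.01164951128290781
rests 99
50 [0.56582989 0.2179441  0.06540712] [0.55494584 0.19642817 0.04143532] [0.57116581 0.23640544 0.08515023]
49 [0.45813022 0.22067681 0.06360862] [0.45216032 0.19783325 0.04004813] [0.46403686 0.24485376 0.08334574]
```

>>> carry_out(series="0.0173 0.0354 0 -0.7; 0.0173 0.0354 0 -0.7; 0.0173 0.0354 0 -0.7; 0.0173 0.0354 0 -0.7; 0.0173 0.0354 0 -0.7; 0.0173 0.0354 0 -0.7; 0.0173 0.0354 0 -0.7; 0.0173 0.0354 0 -0.7; 0.0173 0.0354 0 -0.6; 0.0173 0.0354 0 -0.6; 0.0173 0.0354 0 -0.6; 0.0173 0.0354 0 -0.6; 0 0 0 0; 0 0 0 0; 0 0 0 0", jaw=0, grip_force=40)

```text
time: 2.68
tool_pos: [0.4762, -0.1952, 0.2453]
tcp_rot: [3.113, 0.421, -0.0]
wrist_force: [0.3, 0.1, 0.3]
width: 0.502
grip_force: 0.0
```

```bash
cat > c.py <<'E'
from h import *
s=bot.read_state();print(s["tool_pos"],np.degrees(R.from_rotvec(s["tcp_rot"]).as_euler("zyx")))
im,d,P=look("wrist");cv2.imwrite("pics/w1.png",im)
X,Y,Z=P[...,0],P[...,1],P[...,2]
m=(np.hypot(X-.544,Y+.177)<.15)&(Z>.084)&(Z<.1)
print(m.sum(),cv2.minAreaRect(P[m][:,:2].astype(np.float32)),np.median(Z[m]))
g=(np.hypot(X-.477,Y+.195)<.04)&(Z>.112)&(Z<.15)
print("grip",g.sum(),P[g].mean(0),P[g].min(0),P[g].max(0))
if g.sum()>5:
    a=np.radians(15.5);q=(P[g][:,:2]-[.477,-.195])@np.array([[np.cos(a),-np.sin(a)],[np.sin(a),np.cos(a)]]);print(np.percentile(q,[2,50,98],axis=0))
E
python3 c.py
```

```text
[ 0.47615002 -0.19519629  0.24529991] [-1.54173509e+01 -7.24527521e-03  1.79979972e+02]
38950 ((0.5434127449989319, -0.17603358626365662), (0.1724446564912796, 0.16282998025417328), 15.57387638092041) 0.09076828278642238
grip 723 [ 0.48049779 -0.19355062  0.12755573] [ 0.46324024 -0.2062392   0.11633488] [ 0.49313074 -0.18222135  0.13211276]
[[-1.15992601e-02 -8.06991686e-03]
 [ 4.61212771e-03  6.35104960e-05]
 [ 1.45954742e-02  9.00060451e-03]]
```

View pics/w1.png

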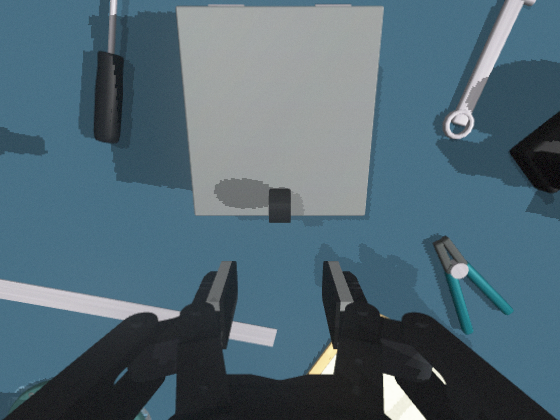

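The wrist view shows the grip at (280,205), centred between fingers that are aligned with the lid. Next I descend and pinch.

>>> carry_out(series="0.0018 0 -0.025 0; 0 0 -0.025 0; 0 0 -0.025 0; 0 0 -0.02 0; 0 0 -0.02 0; 0 0 -0.01 0; 0 0 -0.007 0; 0 0 0 0; 0 0 0 0; 0 0 0 0")

```text
time: 3.98
tool_pos: [0.4789, -0.1945, 0.1141]
tcp_rot: [3.112, 0.423, 0.002]
wrist_force: [-0.3, 0.9, 0.3]
width: 0.5
grip_force: 0.0
```

>>> carry_out(series="0 0 0 0; 0 0 0 0; 0 0 0 0; 0 0 0 0; 0 0 0 0; 0 0 0 0; 0 0 0 0", jaw=-1, grip_force=40)

```text
time: 4.85
tool_pos: [0.4786, -0.1945, 0.1137]
tcp_rot: [3.113, 0.423, 0.001]
wrist_force: [-0.8, -0.8, 5.6]
width: 0.206
grip_force: 41.1
```

```bash
python3 - <<'E'
import numpy as np
f=np.radians(18+np.linspace(0,108,37));r=.162
p=np.c_[-r*np.cos(f)*.9636,-r*np.cos(f)*.2672,r*np.sin(f)]
p=np.round(p-p[0],4);D=np.diff(p,axis=0)
for k in (D[:18],D[18:]): print("; ".join("%.4f %.4f %.4f 0"%tuple(x) for x in k)); print(k.sum(0))
E
```

```text
0.0027 0.0008 0.0080 0; 0.0032 0.0008 0.0078 0; 0.0035 0.0010 0.0077 0; 0.0039 0.0011 0.0074 0; 0.0042 0.0012 0.0073 0; 0.0047 0.0012 0.0070 0; 0.0049 0.0014 0.0067 0; 0.0054 0.0015 0.0064 0; 0.0056 0.0016 0.0062 0; 0.0059 0.0016 0.0058 0; 0.0062 0.0017 0.0055 0; 0.0065 0.0018 0.0052 0; 0.0067 0.0019 0.0048 0; 0.0070 0.0019 0.0044 0; 0.0072 0.0020 0.0041 0; 0.0074 0.0021 0.0036 0; 0.0075 0.0021 0.0033 0; 0.0077 0.0021 0.0028 0
[0.1002 0.0278 0.104 ]
0.0079 0.0022 0.0024 0; 0.0079 0.0022 0.0020 0; 0.0080 0.0022 0.0015 0; 0.0081 0.0022 0.0012 0; 0.0082 0.0023 0.0006 0; 0.0082 0.0023 0.0002 0; 0.0081 0.0022 -0.0002 0; 0.0082 0.0023 -0.0006 0; 0.0081 0.0022 -0.0012 0; 0.0080 0.0023 -0.0015 0; 0.0080 0.0022 -0.0020 0; 0.0078 0.0021 -0.0024 0; 0.0077 0.0022 -0.0028 0; 0.0076 0.0021 -0.0033 0; 0.0073 0.0020 -0.0036 0; 0.0072 0.0020 -0.0041 0; 0.0070 0.0019 -0.0044 0; 0.0067 0.0019 -0.0048 0
[ 0.14    0.0388 -0.023 ]
```

>>> carry_out(series="0.0027 0.0008 0.008 0; 0.0032 0.0008 0.0078 0; 0.0035 0.001 0.0077 0; 0.0039 0.0011 0.0074 0; 0.0042 0.0012 0.0073 0; 0.0047 0.0012 0.007 0; 0.0049 0.0014 0.0067 0; 0.0054 0.0015 0.0064 0; 0.0056 0.0016 0.0062 0; 0.0059 0.0016 0.0058 0; 0.0062 0.0017 0.0055 0; 0.0065 0.0018 0.0052 0; 0.0067 0.0019 0.0048 0; 0.007 0.0019 0.0044 0; 0.0072 0.002 0.0041 0; 0.0074 0.0021 0.0036 0; 0.0075 0.0021 0.0033 0; 0.0077 0.0021 0.0028 0")

```text
time: 7.1
tool_pos: [0.5772, -0.1671, 0.2165]
tcp_rot: [3.112, 0.423, -0.007]
wrist_force: [0.1, -5.7, -3.9]
width: 0.203
grip_force: 39.2
```

>>> carry_out(series="0.0079 0.0022 0.0024 0; 0.0079 0.0022 0.002 0; 0.008 0.0022 0.0015 0; 0.0081 0.0022 0.0012 0; 0.0082 0.0023 0.0006 0; 0.0082 0.0023 0.0002 0; 0.0081 0.0022 -0.0002 0; 0.0082 0.0023 -0.0006 0; 0.0081 0.0022 -0.0012 0; 0.008 0.0023 -0.0015 0; 0.008 0.0022 -0.002 0; 0.0078 0.0021 -0.0024 0; 0.0077 0.0022 -0.0028 0; 0.0076 0.0021 -0.0033 0; 0.0073 0.002 -0.0036 0; 0.0072 0.002 -0.0041 0; 0.007 0.0019 -0.0044 0; 0 0 0 0")

```text
time: 9.35
tool_pos: [0.7132, -0.1295, 0.1993]
tcp_rot: [3.112, 0.423, 0.003]
wrist_force: [1.4, -4.4, 1.6]
width: 0.2
grip_force: 43.5
```

>>> carry_out(series="0 0 0 0; 0 0 0 0; 0 0 0 0; 0 0 0 0; 0 0 0.01 0; 0.002 0 0.02 0; 0 0 0.03 0; 0 0 0.03 0; 0 0 0.03 0; 0 0 0 0; 0 0 0 0; 0 0 0 0", jaw=0)

```text
time: 10.85
tool_pos: [0.7131, -0.1295, 0.3172]
tcp_rot: [-3.112, -0.423, 0.004]
wrist_force: [0.6, -0.4, 0.4]
width: 0.497
grip_force: 0.0
```

>>> carry_out(series="-0.03 -0.008 0 0; -0.05 -0.014 0 0; -0.05 -0.014 0 0; -0.05 -0.014 0 0; -0.03 -0.008 -0.02 0; -0.013 -0.004 -0.02 0; 0 0 0 0; 0 0 0 0; 0 0 0 0", jaw=0.6)

```text
time: 11.98
tool_pos: [0.492, -0.1916, 0.2799]
tcp_rot: [3.112, 0.424, 0.002]
wrist_force: [-0.2, -0.6, -0.1]
width: 0.801
grip_force: 0.0
```

```bash
cat > d.py <<'E'
from h import *
s=bot.read_state();print(s["tool_pos"])
im,d,P=look("wrist");cv2.imwrite("pics/w2.png",im)
a=np.radians(15.5);M=np.array([[np.cos(a),-np.sin(a)],[np.sin(a),np.cos(a)]])
q=(P[...,:2]-[.543,-.177])@M;Z=P[...,2]
g=(abs(q[...,0])<.05)&(abs(q[...,1])<.05)&(Z>.045)&(Z<.09)
print(g.sum(),np.percentile(q[g],[1,50,99],axis=0),np.percentile(Z[g],[50,99]))
print(cv2.minAreaRect(P[g][:,:2].astype(np.float32)))
t=g&(Z>np.percentile(Z[g],70));print("top line",cv2.fitLine(P[t][:,:2].astype(np.float32),2,0,.01,.01).ravel(),np.median(q[t],axis=0))
E
python3 d.py
```

```text
[ 0.49200283 -0.19162452  0.27994332]
2953 [[-0.04876051 -0.01850609]
 [ 0.00448719  0.00036052]
 [ 0.04837491  0.01979953]] [0.06097773 0.06507877]
((0.5426902174949646, -0.17605555057525635), (0.09969270974397659, 0.04082154110074043), 15.585453033447266)
top line [ 0.9642843   0.2648694   0.54727584 -0.17501484] [0.00657232 0.00036038]
```

View pics/w2.png

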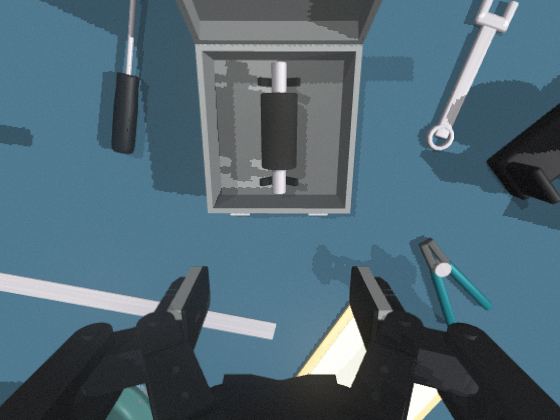

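The lid stands open. The roller lies in the case with its drum at columns 261-298, rows 93-168. I still need its position along the axis.

```bash
python3 - <<'E'
from h import *
im,d,P=look("wrist")
a=np.radians(15.5);M=np.array([[np.cos(a),-np.sin(a)],[np.sin(a),np.cos(a)]])
q=(P[...,:2]-[.543,-.177])@M;Z=P[...,2]
g=(abs(q[...,0])<.06)&(abs(q[...,1])<.012)&(Z>.057)&(Z<.08)
x=np.percentile(q[g][:,0],[1,99]);print(g.sum(),x,x.mean(), M@[x.mean(),0.0006]+[.543,-.177])
E
```

```text
1711 [-0.03582702  0.04203476] 0.003103866291660467 [ 0.54583064 -0.17559235]
```

>>> carry_out(series="0.027 0.008 0 0; 0.027 0.008 0 0; 0 0 -0.03 0; 0 0 -0.04 0; 0 0 -0.04 0; 0 0 -0.04 0; 0 0 -0.03 0; 0 0 -0.03 0; 0 0 -0.02 0; 0 0 -0.01 0; 0 0 0 0; 0 0 0 0; 0 0 0 0")

```text
time: 13.7
tool_pos: [0.5458, -0.176, 0.0403]
tcp_rot: [3.112, 0.423, 0.003]
wrist_force: [-0.6, -0.1, 0.9]
width: 0.798
grip_force: 0.0
```

>>> carry_out(series="0 0 0 0; 0 0 0 0; 0 0 0 0; 0 0 0 0; 0 0 0 0; 0 0 0 0; 0 0 0 0; 0 0 0 0", jaw=-1, grip_force=45)

```text
time: 14.7
tool_pos: [0.5454, -0.1761, 0.0398]
tcp_rot: [3.112, 0.423, 0.001]
wrist_force: [-1.9, -2.1, 6.2]
width: 0.451
grip_force: 45.2
```

>>> carry_out(series="0 0 0.01 0; 0 0 0.02 0; 0 0 0.03 0; 0 0 0.03 0; 0 0 0.03 0; 0 0 0.03 0; 0 0 0.03 0; 0 0 0.02 0; 0 0 0.01 0; 0 0 0 0")

```text
time: 15.95
tool_pos: [0.5449, -0.1756, 0.2495]
tcp_rot: [3.113, 0.423, 0.001]
wrist_force: [-0.3, -0.4, -3.7]
width: 0.45
grip_force: 45.7
```

>>> carry_out(series="-0.005 0.015 0 -0.7; -0.0075 0.025 0 -1.1; -0.01 0.034 0 -1.5; -0.01 0.034 0 -1.5; -0.01 0.034 0 -1.5; -0.01 0.034 0 -1.5; -0.01 0.034 0 -1.5; -0.01 0.034 0 -1.5; -0.01 0.034 0 -1.5; -0.01 0.034 0 -1.5; -0.01 0.034 0 -1.5; -0.006 0.03 0 -0.9; -0.005 0.014 0 -0.4; -0.002 0.0045 0 0; 0 0 0 0; 0 0 0 0; 0 0 0 0")

```text
time: 18.08
tool_pos: [0.4295, 0.2183, 0.249]
tcp_rot: [3.141, -0.032, -0.0]
wrist_force: [0.1, 0.2, -3.4]
width: 0.449
grip_force: 45.9
```

```bash
cat > e.py <<'E'
from h import *
import sys
s=bot.read_state();print(s["tool_pos"],s["tcp_rot"],s["width"],s["grip_force"])
im,d,P=look("wrist");cv2.imwrite("pics/%s.png"%sys.argv[1],im)
X,Y,Z=P[...,0],P[...,1],P[...,2]
r=(abs(X-.508)<.08)&(abs(Y-.2185)<.05)&(Z>.06)&(Z<.1)
Q=P[r];print(len(Q))
c=[]
for k in (Q[:,0]>.53,Q[:,0]<.49):
    if k.sum()>5:
        p=np.percentile(Q[k],[2,50,98],axis=0);print(k.sum(),p); c.append((p[0]+p[2])/2)
if len(c)==2: print(np.mean(c,axis=0),np.degrees(np.arctan2(*(c[0]-c[1])[[1,0]])))
b=(abs(X-.508)<.12)&(abs(Y-.2185)<.08)&(Z>.007)&(Z<.015)
if b.sum()>50: print(b.sum(),cv2.minAreaRect(P[b][:,:2].astype(np.float32)))
E
python3 e.py w3
```

```text
[0.42947304 0.21832862 0.24903223] [ 3.14130073e+00 -3.22926748e-02 -8.13319828e-05] 0.44850960489197095 45.88287591934204
697
627 [[0.55857026 0.19627013 0.0626218 ]
 [0.56233311 0.21739407 0.0746737 ]
 [0.56671593 0.23838219 0.08243867]]
70 [[0.45079641 0.19773739 0.07645486]
 [0.45550135 0.23855185 0.08004676]
 [0.4593272  0.24248599 0.08270357]]
[0.50885245 0.21871893 0.07605473] -1.4831890805613612
9108 ((0.5090752840042114, 0.2185872495174408), (0.09005385637283325, 0.14959053695201874), 88.57907104492188)
```

View pics/w3.png

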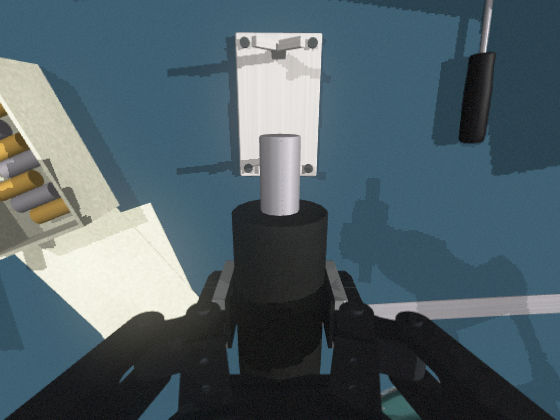

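The stand is at (280,105), with the roller held in line with it. Before lowering I'll check that the roller is level and where it sits in the hand.

```bash
python3 - <<'E'
from h import *
im,d,P=look("wrist")
m=np.zeros(d.shape,bool);m[136:330,235:325]=1
m&=(P[...,2]>.2)
Q=P[m];sh=Q[(Q[:,0]>.475)&(abs(Q[:,1]-.218)<.02)&(Q[:,2]<.27)]
for lo in np.arange(.44,.52,.01):
    k=Q[(Q[:,0]>=lo)&(Q[:,0]<lo+.01)]
    if len(k)>10: print(round(lo,3),len(k),"topz",np.percentile(k[:,2],95),"y",np.percentile(k[:,1],[2,98]))
print("tip x",np.percentile(Q[:,0],[98,99.5,100]))
E
```

```text
0.44 2004 topz 0.2735518979529284 y [0.20101108 0.23618072]
0.45 2143 topz 0.2735215692518098 y [0.20133738 0.23561595]
0.46 2725 topz 0.27342109854286106 y [0.20112902 0.23478471]
0.47 1955 topz 0.2702246681388157 y [0.20522785 0.23488775]
0.48 1036 topz 0.2617400747870042 y [0.21011902 0.22534871]
0.49 1132 topz 0.2616512950720765 y [0.21008547 0.22507149]
0.5 28 topz 0.26045131189395976 y [0.21385322 0.22337567]
tip x [0.49787954 0.49966099 0.50025201]
```

>>> carry_out(series="0.01 0.0005 0 -0.3; 0.02 0 0 0; 0.025 0 0 0; 0.0245 0 0 0; 0 0 -0.02 0; 0 0 -0.03 0; 0 0 -0.03 0; 0 0 -0.03 0; 0 0 -0.02 0; 0 0 -0.02 0; 0 0 0 0; 0 0 0 0; 0 0 0 0")

```text
time: 19.8
tool_pos: [0.5096, 0.2197, 0.1001]
tcp_rot: [-3.141, 0.039, -0.003]
wrist_force: [1.0, 0.0, -3.2]
width: 0.452
grip_force: 45.9
```

>>> carry_out(series="0 0 -0.008 0; 0 0 -0.008 0; 0 0 -0.005 0; 0 0 -0.003 0; 0 0 -0.002 0; 0 0 0 0; 0 0 0 0; 0 0 0 0")

```text
time: 20.8
tool_pos: [0.509, 0.2195, 0.0733]
tcp_rot: [-3.141, 0.039, -0.001]
wrist_force: [0.6, -0.3, -2.6]
width: 0.452
grip_force: 45.9
```

>>> carry_out(series="0 -0.0007 -0.001 0; 0 0 -0.001 0; 0 0 -0.001 0; 0 0 0 0; 0 0 0 0")

```text
time: 21.42
tool_pos: [0.5091, 0.2183, 0.0709]
tcp_rot: [3.141, -0.039, 0.001]
wrist_force: [-2.4, -4.8, 4.6]
width: 0.454
grip_force: 46.7
```

>>> carry_out(series="0 0 0 0; 0 0 0 0; 0 0 0 0; 0 0 0 0; 0 0 0 0; 0 0 0 0; 0 0 0 0", jaw=0.6)

```text
time: 22.3
tool_pos: [0.5088, 0.2187, 0.0701]
tcp_rot: [-3.141, 0.039, -0.0]
wrist_force: [0.3, -0.2, 1.0]
width: 0.802
grip_force: 0.0
```

>>> carry_out(series="0 0 0.01 0; 0 0 0.02 0; 0 0 0.03 0; 0 0 0.03 0; 0 0 0.03 0; 0 0 0.03 0; -0.02 0 0.03 0; -0.03 0 0.01 0; -0.03 0 0 0; 0 0 0 0; 0 0 0 0; 0 0 0 0")

```text
time: 23.8
tool_pos: [0.4296, 0.2187, 0.2601]
tcp_rot: [3.141, -0.04, 0.0]
wrist_force: [0.5, -0.0, 0.3]
width: 0.802
grip_force: 0.0
```

```bash
cat > f.py <<'E'
from h import *
print({k:v for k,v in bot.read_state().items() if k in("time","tool_pos","wrist_force")})
im,d,P=look("wrist");cv2.imwrite("pics/w4.png",im)
X,Y,Z=P[...,0],P[...,1],P[...,2]
g=(abs(X-.509)<.1)&(abs(Y-.2187)<.03)&(Z>.0885)&(Z<.12)
Q=P[g];print(len(Q),np.percentile(Q,[1,50,99],axis=0),cv2.minAreaRect(Q[:,:2].astype(np.float32)))
im,d,P=look("top");k=(np.hypot(P[...,0]-.66,P[...,1]+.145)<.12)&(P[...,2]>.12);print("lid",k.sum(),P[k].min(0),P[k].max(0))
E
python3 f.py
```

```text
{'time': 23.8, 'tool_pos': array([0.42960159, 0.21867509, 0.26011574]), 'wrist_force': array([ 0.50510544, -0.04038845,  0.32038885])}
3080 [[0.47081001 0.20386709 0.08870666]
 [0.51254499 0.21837761 0.09353155]
 [0.54903782 0.23306837 0.09615785]] ((0.5100640654563904, 0.21850450336933136), (0.030479850247502327, 0.08033217489719391), 88.11804962158203)
lid 1635 [ 0.62415667 -0.22620791  0.12007134] [ 0.73799944 -0.05565299  0.23174178]
```

View pics/w4.png

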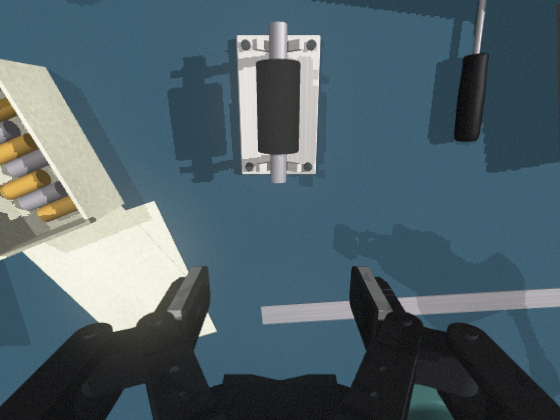

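The picture shows the roller lying level in both notches: drum at (278,105), shaft ends at rows 22-182. Its centre measures about (0.510, 0.2185) with the drum top at z 0.095, which matches the seat. The lid is still open.

```bash
python3 -c "
from workcell import bot
print(bot.finish_job())"
```

```text
the job is handed in; nothing more can be done
None
```

The lid stands open, the roller lies released and level in both notches of the stand, and the job was handed in at about 24 s; the hand-in returned no verdict.

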